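# Push a bent-end bar home in a drill jig and lock the cam lever

## Task

Get the steel bar ready for drilling: without picking anything up, push it flat against the jig's fence and slide it along, plain end first under the drill bush, until it sits hard against the end stop. Then push the red lever all the way round so that its cam clamps the bar against the fence. Leave the chuck, the tap wrench and the brass fitting where they are.

Things in the scene. Friction and masses are not known exactly. Their poses are not given: they have to be found in the camera images.
- jig: drill jig bolted to the bench (place and yaw vary). Origin: on the bench below the inner corner of fence face (plane x = 0) and end-stop face (plane y = 0); z up. Dark base plate x -98 to 44, y -265 to 25 mm, top at z = 10, on which the bar slides. Bright steel fence x 0 to 18, y -263 to 1, top z = 21. The bar belongs with its centre line at x = -8.5, plain end at y = 0, foot at y = -140 mm
- stop (a point): centre of the end stop's face: an 11 mm screw button on a blue block, facing the jig's -y, 16 mm above the bench; the bar's plain end comes to rest on it
- bush (a point): top centre of the steel drill bush, 37 mm above the bench. Its blue carrier bridges fence and bar path: jig x -22 to 29, y -40 to -8 mm, underside 24 mm, top 32 mm above the bench; the 8 mm thick bar slides through beneath it
- bar_tip (a point): plain end of the loose bar, mid-width, on its underside (10 mm above the bench). Bright steel bar, 140 mm long, 17 wide, 8 thick, 0.14 kg, lying flat on the jig plate along the fence, its other end bent up into a foot 4 mm thick and 20 mm high. It starts 30 to 75 mm off the fence, 85 to 125 mm short of the stop, up to 0.2 rad askew
- bar_foot (a point): centre of the outer face of the bar's upturned foot, 10 mm above the plate (20 mm above the bench); the face is 17 mm wide and 20 mm high, so its upper 9 mm stands above the fence. Seen from above the bar's centre line runs from here to bar_tip
- lever (a joint): angle of the cam lever, rad: 0 to 0.3 at the start (open, cam clear of the bar's path), grows anticlockwise seen from above, ends at 1.62. The cam nose meets the seated bar at about 1.2 and is over its high point near 1.57. No spring: friction holds it where it is left. It takes about 2 N at the grip to swing, up to about 8 N while clamping
- pivot (a point): on the lever's upright pivot axis, 28 mm above the bench, at jig x = -41, y = -54 mm. The steel hub round it is 22 mm across and ends just below this point
- grip (a point): middle of the lever's red plastic grip, on its axis, 68 mm from the pivot, 28 mm above the bench; the grip is 15 mm thick, 56 mm long, level, and points straight away from the pivot (end 96 mm from it). Seen from above it points 135 degrees anticlockwise from the jig's x at joint value 0, and turns with the  from the stop's side, past the robot, to the foot's side
- cam_nose (a point): tip of the cam nose under the lever, 25 mm from the pivot axis, 15 mm above the bench; the nose is 16 mm wide and rounded, the steel cam 11 mm high, lying 1 mm over the plate. It points along the fence when open and square to the fence when closed, where it clamps the bar's 8 mm edge
- chuck: drill chuck standing upright on the bench beyond the jig's stop end, 43 mm across, 50 mm high; origin centre of its underside; leave it alone
- wrench: chrome tap wrench lying on the bench between jig and robot, 22 x 166 x 12 mm, long along its y; origin centre of its underside; leave it alone
- fitting: brass hose fitting lying on the bench off the other end of the jig, 23 x 50 x 31 mm; origin centre of its underside; leave it alone
Not all that is in view belongs to the job. What is shaped like the part that bears bar_tip but purple is not meant.

How it is judged (in metres and radians):
On the way:
1. the bar is pushed home, plain end up to the stop and its side along the fence, while the lever is still open (y of bar_tip in the frame of jig above -0.005 m and x of each of bar_tip, bar_foot in the frame of jig above -0.0165 m and value of joint lever below 1.1 rad), for 0.2 s.
At the end, for the whole second after the job is handed in: the bar lies flat on the plate, both ends within 2 mm of the fence and its plain end within 2 mm of the end stop, the lever stands at 1.35 rad or more and the cam presses on the bar with more than 2 N (x of bar_tip in the frame of jig between -0.0105 and -0.0065 m and x of bar_foot in the frame of jig between -0.0105 and -0.0065 m and y of bar_tip in the frame of jig between -0.002 and 0.002 m and z of bar_tip in the frame of jig below 0.012 m and z of bar_foot in the frame of jig below 0.022 m and value of joint lever above 1.35 rad and contact force between lever and bar above 2 N); the robot touches nothing.
It fails at once if the bar is lifted or tipped (an end more than 5 mm off the plate) (z of bar_tip in the frame of jig above 0.015 m or z of bar_foot in the frame of jig above 0.0255 m).
It fails at once if chuck, tap wrench or brass fitting is shoved more than 15 mm (distance of any of chuck, wrench, fitting from where it was at the start of the episode above 0.015 m).
It also fails if it takes over 61 s, if anything falls off the work surface, if the arm or the gripper's body presses on something with over 40 N, if the wrist force passes 120 N, or if a joint passes its speed limit or range.

## Robot

A 7-joint arm with a two-finger parallel gripper is mounted at the origin on a cart in front of the work surface, level with it; the furniture and walls round the work are solid. World frame = base frame: x ahead of the robot, y to its left, z up, the work surface at z = 0. Lengths are in mm, angles in rad, forces in N, time in s.
With the tool pointing down it reaches from about 400 to 875 mm from the base axis. Payload 6.5 kg.
Tool frame: the origin (TCP) lies midway between the tips of the shut fingers; the grasp point (between the pads) lies 19 mm behind it; z points along the fingers, x is the direction in which the jaws open and shut, and the axes are right-handed (so a half turn about z gives the same grasp; the last joint's range is limited). The gripper opens to 85 mm and grips with 20 to 120 N. Pads are 22 mm wide; open, the fingers measure 114 mm over their backs; the gripper's body (76 mm by 85 mm) begins 54 mm behind the grasp point. The pads swing forward as they close: fully open they stand 13 mm farther back than shut.
Start: joints at [1.065, 0.536, -0.004, 1.538, 0.003, 1.067, -0.071], TCP at [276.738, -588.138, 231.29] pointing down, gripper open.
Joint ranges: [-2.7, 2.7], [-0.37, 2.16], [-1.27, 1.26], [0.24, 2.4], [-1.31, 4.45], [0.19, 1.91], [-2.76, 2.76]. Speed limits (rad/s): [2.39, 2.39, 3.14, 3.14, 3.14, 3.14, 3.14].

## Interface

Orientations are given as a rotation vector (axis times angle).
In Python, from workcell import manip gives the robot as it stands. Calls block until the motion is done:
- manip.move_ptp(position, orientation): joint-space move of the TCP to a pose.
- manip.move_straight(position, attitude=None, feed=150, max_force=None): straight line of the TCP; attitude=None keeps the orientation; feed is the mean speed in mm/s. With max_force (N) it stops when the force on the tool has changed by that much, and returns True; else False.
- manip.move_joints(angles): joint-space move.
- manip.gripper_to(opening, grasp_force=None): opening from 0.0 (shut) to 1.0 (fully open); grasp_force is the grip in N (None keeps the last); returns when the fingers have stopped.
- manip.hold(seconds).
- manip.solve_ik(position, orientation): joint angles nearest the present ones, or None.
- manip.get_state(): the state.
- manip.get_image(name): name is "scene" or "side" or "wrist"; returns a dict with "pixels" (384x512x3 uint8, blue, green, red), "camera_matrix" (3x3 intrinsics, pixels), "extrinsics" (4x4, takes a point from camera to world coordinates); the wrist camera has in their place "tool_from_camera" (4x4, takes a point from camera to tool coordinates, whose origin is the TCP and whose axes are the tool frame's). Camera axes: x right, y up, looking along -z (the intrinsics and any distortion apply to the point x, -y, -z); pixel columns grow to the right and rows downward; lengths in mm; the calibration is good to about 2 mm. A picture is of the moment at which its call begins: read the wrist's pose just before it. There is no depth.
A pose or a line that the arm cannot do raises manip.MotionError and nothing moves.
- manip.job_done(): hands the job in, once; it reports no verdict.
The state is a dict: "clock": time; "joints": joint angles; "dq": joint speeds; "joint_efforts": joint torques, N m; "position": TCP position; "tcp_rot": TCP orientation; "force": force on the tool from outside, world axes, zero at the start; "wrist_torque": the same for the moment, N m; "width": opening from 0.0 (shut) to 1.0 (fully open).
Only numpy, scipy, OpenCV 4.12 (cv2) and the standard library are available. Lean on these libraries where they do the work, as an engineer would, in place of code of your own. Each camera call takes 0.05 s, during which the arm holds its last target. There are 200 camera calls.

## Working session

There is one attempt and no reset: what is moved stays moved. The work goes in short steps, each a Python script; the robot and the scene stay as the last script left them, time stands still between calls to the robot, and variables do not carry over. Pictures are saved under pics/ and viewed, about 8 in all and at most 12, crops included, and the job is handed in when it is done.

```bash
mkdir -p pics; ls
python3 - <<'E'
from workcell import manip
import cv2,numpy as np
for n in("scene","side"):
    d=manip.get_image(n); cv2.imwrite(f"pics/{n}0.png",d["pixels"]); np.savez(f"{n}0.npz",**{k:v for k,v in d.items() if isinstance(v,np.ndarray)})
    print(n,d.keys(),np.round(d["camera_matrix"],1).tolist(),np.round(d["extrinsics"],3).tolist())
a=cv2.imread("pics/scene0.png");b=cv2.imread("pics/side0.png")
cv2.imwrite("pics/scene0b.png",cv2.resize(a,(800,600),interpolation=cv2.INTER_CUBIC))
cv2.imwrite("pics/side0b.png",cv2.resize(b,(800,600),interpolation=cv2.INTER_CUBIC))
s=manip.get_state();print(s)
E
```

```text
pics
scene dict_keys(['pixels', 'camera_matrix', 'extrinsics']) [[350.2, 0.0, 258.6], [0.0, 350.2, 191.8], [0.0, 0.0, 1.0]] [[0.762, 0.422, -0.492, 77.882], [-0.648, 0.48, -0.591, -395.106], [-0.013, 0.769, 0.639, 620.151], [0.0, 0.0, 0.0, 1.0]]
side dict_keys(['pixels', 'camera_matrix', 'extrinsics']) [[478.0, 0.0, 250.3], [0.0, 478.0, 187.9], [0.0, 0.0, 1.0]] [[-0.886, 0.262, -0.382, -17.208], [-0.463, -0.46, 0.758, 1127.511], [0.023, 0.848, 0.529, 741.735], [0.0, 0.0, 0.0, 1.0]]
{'clock': 0.1, 'joints': array([ 1.06484933,  0.53711439, -0.00442969,  1.53877959,  0.00260633,
        1.06731202, -0.07115979]), 'dq': array([-6.34707968e-04, -2.95965210e-03, -7.67773513e-06, -1.29665939e-03,
        3.27810061e-05,  1.54736543e-03, -1.15397302e-04]), 'joint_efforts': array([ 3.91007576e-03, -5.84565711e+01,  1.05256263e+00, -2.59774089e+01,
        1.27149664e-02,  4.68971892e-03,  3.97745009e-05]), 'position': array([ 276.44496058, -587.64364497,  230.48319851]), 'tcp_rot': array([-2.65192685e+00,  1.68290566e+00,  2.23313291e-03]), 'force': array([-0.00252068,  0.05756949, -0.72730325]), 'wrist_torque': array([0.04825418, 0.04971318, 0.01972004]), 'width': 1.0004696137006204}
```

View pics/scene0b.png

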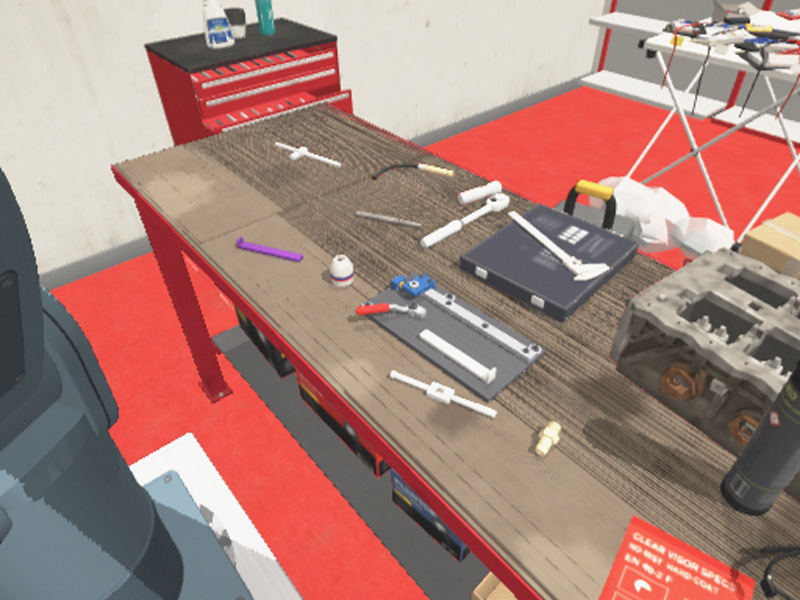

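View pics/side0b.png

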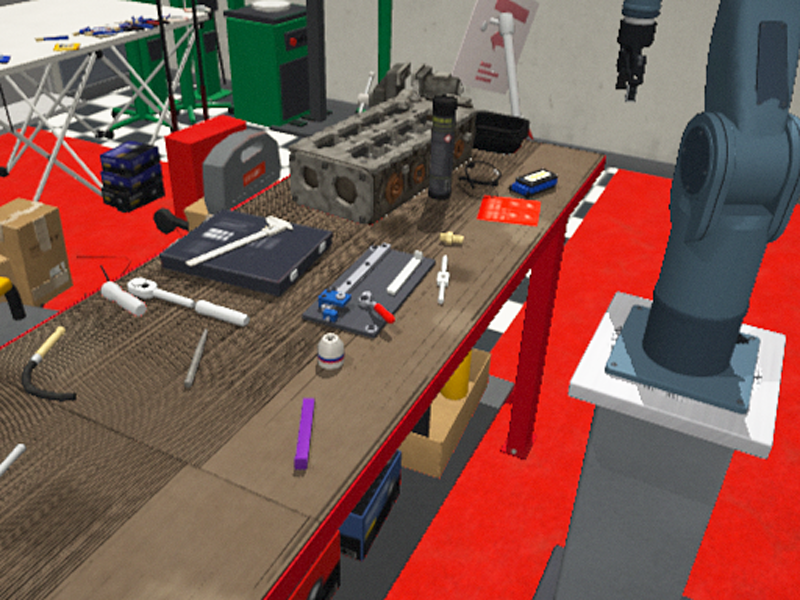

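The scene view (800 px scale) shows the jig plate near (455,340). Candidates for the bar:
- the bright bar on the plate, tip about (422,335), foot about (488,372)
- the purple lookalike at (268,250)
- the rod at (390,217)
- the caliper on the case at (555,245)
- tap wrenches at (440,390) and (305,153)

I choose the bright bar on the jig plate. Next I'll take a close look with the wrist camera.

```bash
cat > h.py <<'E'
from workcell import manip
import numpy as np,cv2
from scipy.spatial.transform import Rotation as R
def cast(px,K,T,z):
    px=np.atleast_2d(np.asarray(px,float)); d=np.c_[(px[:,0]-K[0,2])/K[0,0],-(px[:,1]-K[1,2])/K[1,1],-np.ones(len(px))]@T[:3,:3].T
    o=T[:3,3]; return o+d*((z-o[2])/d[:,2])[:,None]
def proj(P,K,T):
    c=(np.atleast_2d(P)-T[:3,3])@T[:3,:3]; return np.c_[K[0,0]*c[:,0]/-c[:,2]+K[0,2],K[1,1]*-c[:,1]/-c[:,2]+K[1,2]]
def down(yaw): # tool z down, tool x at world angle yaw
    c,s=np.cos(yaw),np.sin(yaw); return R.from_matrix(np.array([[c,s,0],[s,-c,0],[0,0,-1.]])).as_rotvec()
def toolT(s):
    T=np.eye(4);T[:3,:3]=R.from_rotvec(s["tcp_rot"]).as_matrix();T[:3,3]=s["position"];return T
def snap(name,out):
    s=manip.get_state(); d=manip.get_image(name)
    T=d["extrinsics"] if name!="wrist" else toolT(s)@d["tool_from_camera"]
    cv2.imwrite(f"pics/{out}.png",d["pixels"]); np.savez(f"{out}.npz",img=d["pixels"],K=d["camera_matrix"],T=T); return d["pixels"],d["camera_matrix"],T
E
python3 - <<'E'
from h import *
for n,pts in(("scene",{"tip":(424,334,14),"foot":(490,374,20),"pivot":(420,310,28),"gripend":(358,312,28),"stopblk":(402,285,25),"fenceend":(540,350,21),"chuck":(341,283,0),"wr1":(393,376,8),"wr2":(493,412,8),"fit":(547,440,10)}),("side",{"tip":(392,289,14),"foot":(418,255,20),"pivot":(366,297,28),"gripend":(393,319,28),"stopblk":(330,300,25),"fenceend":(388,247,21),"chuck":(331,365,0),"wr1":(441,300,8),"wr2":(445,258,8)})):
    d=np.load(n+"0.npz")
    for k,(u,v,z) in pts.items(): print(n,k,cast((u*.64,v*.64),d["camera_matrix"],d["extrinsics"],z).round(0)[0])
d=manip.get_image("wrist");print(d["tool_from_camera"].round(3),d["camera_matrix"])
E
```

```text
scene tip [512.  78.  14.]
scene foot [524. -54.  20.]
scene pivot [536. 115.  28.]
scene gripend [455. 178.  28.]
scene stopblk [559. 188.  25.]
scene fenceend [617. -71.  21.]
scene chuck [499. 292.   0.]
scene wr1 [420.  45.   8.]
scene wr2 [483. -99.   8.]
scene fit [ 501. -178.   10.]
side tip [515.  69.  14.]
side foot [525. -63.  20.]
side pivot [533. 137.  28.]
side gripend [458. 176.  28.]
side stopblk [586. 173.  25.]
side fenceend [592. -61.  21.]
side chuck [502. 307.   0.]
side wr1 [423.  50.   8.]
side wr2 [481. -99.   8.]
[[ 1.00000e+00 -1.00000e-03 -0.00000e+00 -2.84000e-01]
 [-1.00000e-03 -9.53000e-01 -3.02000e-01 -7.68250e+01]
 [-0.00000e+00  3.02000e-01 -9.53000e-01 -1.42483e+02]
 [ 0.00000e+00  0.00000e+00  0.00000e+00  1.00000e+00]] [[310.99538663   0.         252.71647773]
 [  0.         310.99538663 190.52793323]
 [  0.           0.           1.        ]]
```

Run:
```python
from h import *
manip.gripper_to(0.0)
o=down(np.pi/2); p=[440,60,230]
print(manip.solve_ik(p,o), manip.solve_ik(p,down(-np.pi/2)))
manip.move_ptp(p,o); manip.hold(.3)
im,K,T=snap("wrist","w1")
cv2.imwrite("pics/w1b.png",cv2.resize(im,(800,600),interpolation=cv2.INTER_CUBIC))
s=manip.get_state();print(s["clock"],s["position"],s["joints"],s["width"],T.round(3))
```

```text
[ 0.59877198  0.32820705 -0.97704443  2.0178257   0.33172918  0.96205294
  1.0237288 ] [ 0.20545207  0.22377971 -0.49932238  2.03567887  0.1346741   0.91311196
 -1.93676223]
3.6417 [440.07569322  59.88543566 229.98820871] [ 0.5989362   0.32831045 -0.97689492  2.01771642  0.33171365  0.96203144
  1.02372989] 0.00043728521437139773 [[-0.00000e+00 -9.53000e-01 -3.02000e-01  3.62248e+02]
 [ 1.00000e+00 -0.00000e+00 -0.00000e+00  5.98830e+01]
 [-0.00000e+00 -3.02000e-01  9.53000e-01  3.72466e+02]
 [ 0.00000e+00  0.00000e+00  0.00000e+00  1.00000e+00]]
```

View pics/w1b.png

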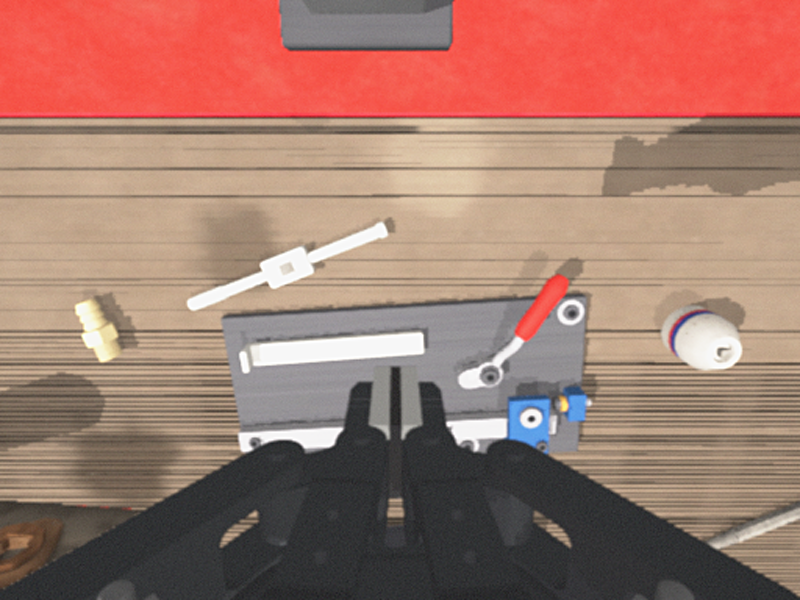

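The wrist view (800 px scale) shows:
- bar: plain end at (424,344), foot at (245,360)
- pivot hub (489,375), red grip (543,308), bush (531,418)
- wrench at (288,267), fitting (97,330), chuck (700,337)

One enlarged crop will give me exact pixels and check the choice.

Run:
```python
from h import *
im=cv2.imread("pics/w1.png")
c=cv2.resize(im[165:295,135:395],None,fx=3,fy=3,interpolation=cv2.INTER_CUBIC)
cv2.imwrite("pics/w1c.png",c)
```

```text
(no output)
```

View pics/w1c.png

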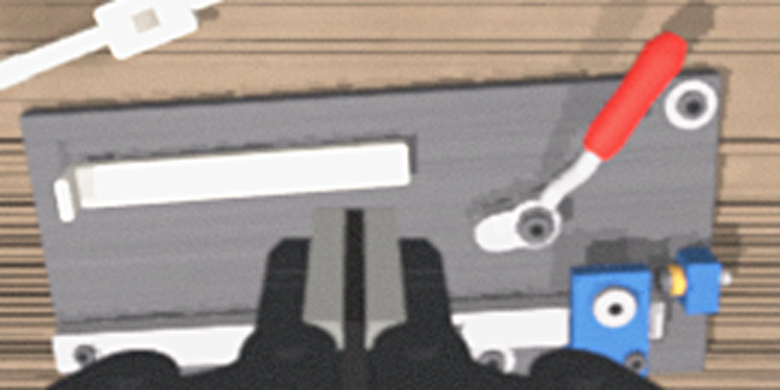

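```bash
cat > fit.py <<'E'
from h import *
from scipy.optimize import least_squares
d=np.load("w1.npz");K,T=d["K"],d["T"]
W=lambda x,y,z:cast((135+x/3-.33,165+y/3-.33),K,T,z)[0]
obs=[(W(23,112,10),(-98,-265)),(W(718,72,10),(-98,25)),(W(537,222,28),(-41,-54)),(W(52,336,21),(0,-263)),(W(570,309,21),(0,-40)),(W(614,308,37),(-8.5,-24))]
def f(p):
    c,s=np.cos(p[2]),np.sin(p[2]);return np.ravel([np.array([[c,-s],[s,c]])@j+p[:2]-w[:2] for w,j in obs])
r=least_squares(f,[575,185,.05]); 
if __name__=="__main__": print(r.x,r.fun.reshape(-1,2).round(1))
p=r.x
def w2j(P):
    c,s=np.cos(p[2]),np.sin(p[2]);return np.array([[c,s],[-s,c]])@(np.asarray(P)[:2]-p[:2])
def j2w(x,y):
    c,s=np.cos(p[2]),np.sin(p[2]);return np.array([[c,-s],[s,c]])@[x,y]+p[:2]
if __name__=="__main__":
    for n,a in dict(tipA=(407,142,18),tipB=(409,183,18),foottopA=(57,180,30),foottopB=(66,220,30),footmidA=(76,168,18),footmidB=(80,208,18),gripend=(683,42,28),gripin=(592,152,28),bushtop=(614,308,37),wr=(0,75,8),wr2=(150,20,12)).items():
        w=W(*a);print(n,w.round(1),w2j(w).round(1))
    # red grip mask
    hsv=cv2.cvtColor(d["img"],cv2.COLOR_BGR2HSV);m=((hsv[...,0]<6)|(hsv[...,0]>174))&(hsv[...,1]>150);m[:165]=0
    n,l,st,ce=cv2.connectedComponentsWithStats(m.astype(np.uint8));i=1+st[1:,4].argmax();g=cast(ce[i],K,T,28)[0];j=w2j(g)
    print("grip",st[i],g,j,np.hypot(*(j-[-41,-54])),np.arctan2(*(j-[-41,-54])[::-1])-np.deg2rad(135))
E
python3 fit.py
```

```text
[5.73660976e+02 1.91492053e+02 6.36218870e-02] [[ 0.6 -2.6]
 [-0.5  2.3]
 [ 3.   0.6]
 [-0.8 -0. ]
 [-1.6 -1. ]
 [-0.8  0.7]]
tipA [502.2  81.5  18. ] [ -78.3 -105.3]
tipB [520.3  82.6  18. ] [ -60.1 -105.3]
foottopA [513.7 -58.6  30. ] [ -75.7 -245.8]
foottopB [531.3 -56.7  30. ] [ -58. -245.]
footmidA [513.7 -54.4  18. ] [ -75.5 -241.6]
footmidB [531.7 -54.4  18. ] [ -57.5 -242.7]
gripend [457.1 185.8  28. ] [-116.7    1.7]
gripin [502.5 154.4  28. ] [-73.4 -32.4]
bushtop [567.5 166.3  37. ] [ -7.8 -24.8]
wr [476.8 -85.1   8. ] [-114.3 -269.9]
wr2 [452.6 -21.2  12. ] [-134.4 -204.6]
grip [330 176  34  42 568] [477.64986556 169.74146065  28.        ] [-97.1997422  -15.60229867] 68.06463465638862 0.18601185958199817
```

The fit holds: grip radius is 68.1 mm (68 expected), residuals are 3 mm or less, and the lever is at about 0.19 rad. The bar has its tip at jig (-69,-105) and its foot at (-66,-245), which is inside the stated ranges. Now the sideways push to the fence.

```bash
cat >> h.py <<'E'
def go(x,y,z,yaw=None,feed=150,mf=None):
    from fit import j2w
    r=manip.move_straight([*j2w(x,y),z],None if yaw is None else down(yaw),feed=feed,max_force=mf) if mf else manip.move_straight([*j2w(x,y),z],None if yaw is None else down(yaw),feed=feed)
    return r
def rep(t=""):
    from fit import w2j
    s=manip.get_state();print(t,round(s["clock"],2),w2j(s["position"]).round(1),s["position"][2].round(1),"F",s["force"].round(1))
E
python3 - <<'E'
from h import *
from fit import p,j2w
yaw=np.pi/2+p[2]
manip.move_ptp([*j2w(-106,-178),80],down(yaw)); rep()
print(go(-106,-178,14.5,feed=60,mf=6)); rep("down")
print(go(-22,-178,14.5,feed=35,mf=6)); rep("push")
im,K,T=snap("side","s1"); snap("scene","c1")
cv2.imwrite("pics/s1c.png",cv2.resize(im[140:240,180:300],None,fx=6,fy=6,interpolation=cv2.INTER_CUBIC))
E
```

```text
4.34 [-105.4 -177.1] 80.9 F [ 0.4 -0.2 -0.1]
False
down 5.58 [-105.7 -178. ] 14.8 F [-0.1 -0.4 -0.2]
True
push 7.67 [ -26.5 -178.1] 13.8 F [-0.3 -0.5 -0.1]
```

View pics/s1c.png

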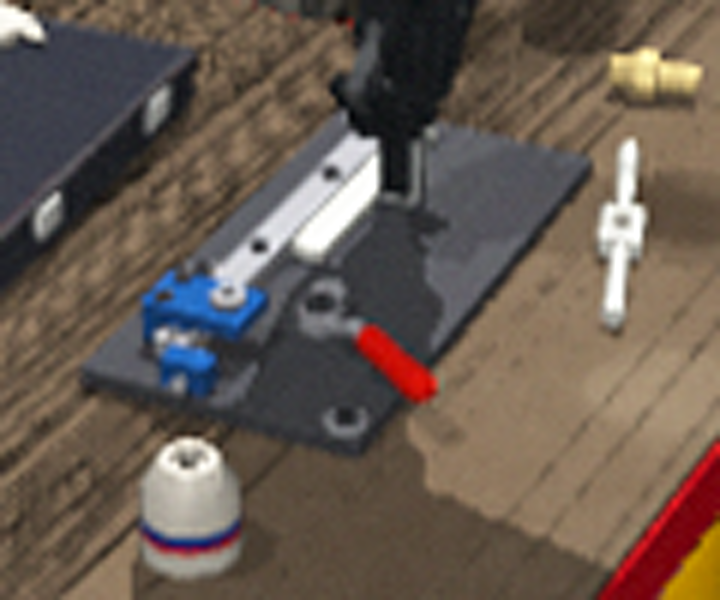

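The bar now lies along the fence, plain end at crop (310,245), with nothing else disturbed. Next I push the foot along to the stop.

Run:
```python
from h import *
from fit import p,j2w
go(-45,-178,14.5); go(-45,-225,60,feed=200); go(-12,-276,60,feed=200)
print(go(-12,-276,20,feed=80,mf=6)); rep("down")
print(go(-12,-141,20,feed=40,mf=4.5)); rep("push")
go(-12,-165,20);go(-12,-165,60);rep()
im,K,T=snap("side","s2"); ic,_,_=snap("scene","c2")
a=cv2.resize(im[140:240,180:300],(660,550),interpolation=cv2.INTER_CUBIC)
cv2.imwrite("pics/s2c.png",a)
```

```text
False
down 9.62 [ -12.  -275.8] 19.9 F [ 0.4  0.4 -0.1]
True
push 12.29 [ -12.3 -154.1] 19.7 F [ 0.5 -0.9  1.6]
 12.96 [ -11.7 -164.8] 60.4 F [ 0.7 -0.5 -0.1]
```

View pics/s2c.png

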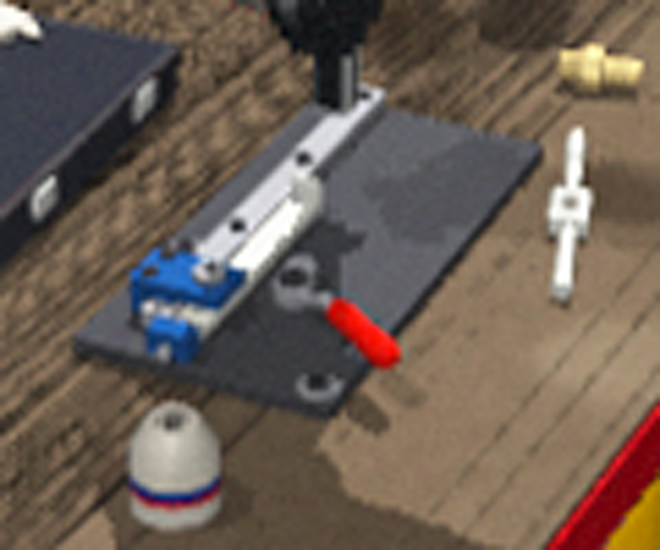

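Run:
```python
from h import *
from fit import p,j2w
yaw=np.pi/2+p[2]
go(-50,-110,60,feed=200); go(-50,-108,14.5,feed=80,mf=6); rep("down")
print(go(-20,-108,14.5,feed=30,mf=6)); rep("push")
go(-45,-108,14.5); go(-45,-108,60,feed=200)
manip.move_ptp([530,110,200],down(yaw)); manip.hold(.2)
im,K,T=snap("wrist","w2"); rep()
cv2.imwrite("pics/w2b.png",cv2.resize(im,(800,600),interpolation=cv2.INTER_CUBIC))
```

```text
down 14.26 [ -49.9 -107.8] 14.5 F [ 0.2 -0.6  0.6]
True
push 15.04 [ -26.2 -108.2] 13.9 F [ 0.2 -0.9 -0.1]
 16.57 [-49.4 -79. ] 198.7 F [ 0.4  0.2 -0.5]
```

View pics/w2b.png

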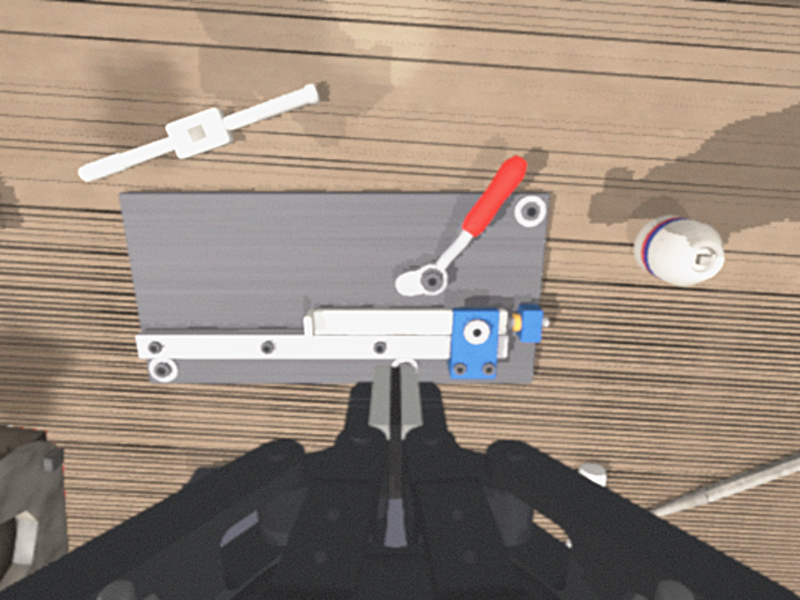

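The bar sits along the fence, foot at (308,322), with its tip beyond the bush carrier near (508,322), close to the button. I'll zoom in to judge the gap.

Run:
```python
from h import *
im=cv2.imread("pics/w2.png")
a=cv2.resize(im[185:245,180:360],(780,260),interpolation=cv2.INTER_CUBIC)
b=cv2.resize(im[190:230,280:355],(600,320),interpolation=cv2.INTER_CUBIC)
c=np.zeros((590,780,3),np.uint8);c[:260]=a;c[270:,:600]=b;cv2.imwrite("pics/w2c.png",c)
```

```text
(no output)
```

View pics/w2c.png

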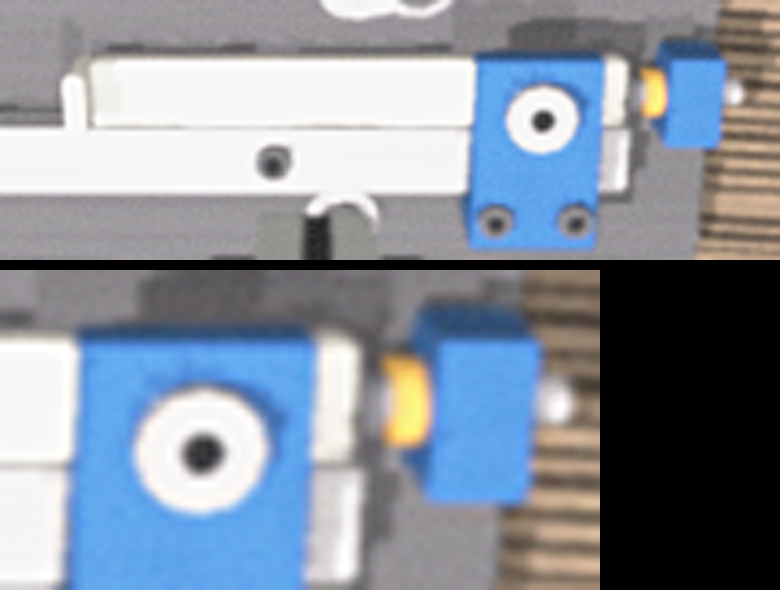

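Run:
```python
from h import *
from fit import w2j,p
d=np.load("w2.npz");K,T=d["K"],d["T"]
f=lambda x,y,z:w2j(cast((280+x/8-.44,190+(y-270)/8-.44),K,T,z)[0]).round(1)
g=lambda x,y,z:w2j(cast((180+x/4.333-.4,185+y/4.333-.4),K,T,z)[0]).round(1)
print("tip",f(362,350,18),f(362,440,18),"fence end",f(361,500,21),"button face?",f(370,400,16),f(385,400,16),"bush",f(203,453,37))
print("carrier L/R top",f(80,400,32),f(318,400,32))
print("foot outer top",g(64,80,30),g(66,125,30))
```

```text
tip [-15.    0.1] [-1.8  1.1] fence end [5.9 0.8] button face? [-7.   2.3] [-7.   4.3] bush [ -7.3 -24.3]
carrier L/R top [-12.9 -40.1] [-12.9  -8.6]
foot outer top [ -15.2 -141.1] [  -3.3 -141.3]
```

Tip is at jig y ≈ 0.3 to 1 mm and foot at −141 mm, so the bar is home within about 1 mm. I'll confirm with a slightly firmer push on the foot, then swing the lever.

Run:
```python
from h import *
from fit import p,j2w
yaw=np.pi/2+p[2]
manip.move_ptp([*j2w(-12,-172),70],down(yaw)); go(-12,-172,18,feed=80,mf=8); rep("down")
print(go(-12,-148,18,feed=25,mf=7)); rep("foot push")
go(-12,-172,18); go(-12,-172,70,feed=200)
go(-50,-108,60,feed=200); go(-50,-108,14.5,feed=80,mf=6)
print(go(-20,-108,14.5,feed=30,mf=6)); rep("side push")
go(-45,-108,14.5); go(-45,-108,90,feed=200)
def pose(th,off=18.5):
    f=np.deg2rad(135)+th; u=np.array([np.cos(f),np.sin(f)]);t=np.array([-u[1],u[0]])
    return np.array([-41,-54])+68*u-off*t, f-np.pi+p[2]
q,yw=pose(.186,34)
print(manip.solve_ik([*j2w(*q),90],down(yw)),[manip.solve_ik([*j2w(*pose(a)[0]),20],down(pose(a)[1])) is not None for a in(.2,.9,1.6)])
manip.move_ptp([*j2w(*q),90],down(yw)); go(*q,20,feed=100,mf=6); rep("at lever")
snap("side","s3")
```

```text
down 18.07 [ -11.8 -171.8] 18.1 F [ 0.4 -0.1  0.8]
True
foot push 18.8 [ -12.3 -154.6] 17.7 F [ 0.5 -0.2  0. ]
True
side push 21.5 [ -26.2 -108.1] 13.9 F [-0.4  0.2  0.7]
[-0.25984465  0.5595048  -0.2651022   1.93320372  0.22383559  0.67705516
 -1.19738691] [True, True, True]
at lever 24.94 [-77.6  12.6] 20.3 F [-0.2 -0.3  0.5]
```

The firmer push stopped at the same place (−154.6 against −154.1), so the bar is hard on the stop. Now the lever.

Run:
```python
from h import *
from fit import p,j2w
def pose(th,off=18.5):
    f=np.deg2rad(135)+th; u=np.array([np.cos(f),np.sin(f)]);t=np.array([-u[1],u[0]])
    return np.array([-41,-54])+68*u-off*t, f-np.pi+p[2]
for th in np.r_[np.arange(.25,1.6,.15),1.6,1.66,1.72,1.76]:
    q,yw=pose(th)
    hit=go(*q,20,yaw=yw,feed=50,mf=28)
    s=manip.get_state();print(round(th,2),hit,round(s["clock"],1),s["force"].round(1),np.round(np.hypot(*(s["position"][:2]-j2w(*q))),1))
    if hit: break
q,yw=pose(th-.05,40)
go(*q,20,feed=80); go(*q,130,feed=200); rep()
manip.move_ptp([530,110,200],down(np.pi/2+p[2])); manip.hold(.2)
im,K,T=snap("wrist","w4"); snap("side","s4")
cv2.imwrite("pics/w4b.png",cv2.resize(im[60:260],(800,312),interpolation=cv2.INTER_CUBIC)); rep()
```

```text
0.25 False 25.5 [-0.5  0.4 -0.2] 0.4
0.4 False 25.9 [ 1.2 -0.4 -0.6] 0.1
0.55 False 26.3 [-0.4  1.2 -1. ] 0.1
0.7 False 26.6 [ 0.5  1.  -0.5] 0.2
0.85 False 27.0 [-0.2  0.4  0.4] 0.2
1.0 False 27.3 [ 0.  -0.7 -0.3] 0.2
1.15 False 27.7 [-0.1 -0.4  0.7] 0.2
1.3 False 28.1 [0.5 0.5 0.5] 0.2
1.45 False 28.4 [-1.5  2.4  0.9] 1.0
1.6 False 28.8 [-3.5  1.7  1.9] 1.0
1.6 False 29.0 [-4.6  3.8  2.4] 0.6
1.66 False 29.3 [-4.8  3.8  2.7] 0.7
1.72 False 29.5 [-12.3   9.5   7.7] 4.6
1.76 False 29.8 [-18.6  12.3  11. ] 7.3
 30.93 [-114.1  -85. ] 129.3 F [-0.   0.1 -0.8]
 31.87 [-49.5 -78.6] 199.4 F [-0.1  0.4 -0. ]
```

View pics/w4b.png

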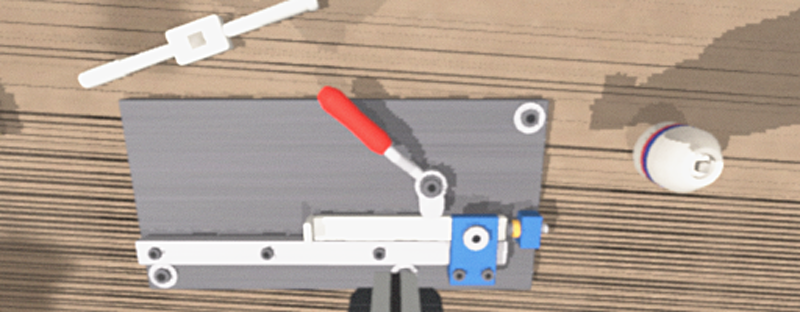

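The lever is round, with its cam nose square on the bar, and the bar is still on the fence and at the stop. The steep force rise at 1.7 means the lever hit its end. A numeric check before handing in:

Run:
```python
from h import *
from fit import w2j
d=np.load("w4.npz");K,T,im=d["K"],d["T"],d["img"]
hsv=cv2.cvtColor(im,cv2.COLOR_BGR2HSV);m=((hsv[...,0]<6)|(hsv[...,0]>174))&(hsv[...,1]>150);m[:90]=0;m[:,400:]=0
n,l,st,ce=cv2.connectedComponentsWithStats(m.astype(np.uint8));i=1+st[1:,4].argmax()
g=w2j(cast(ce[i],K,T,28)[0]); pv=w2j(cast((431*.64-.2,60+186*.64-.2),K,T,28)[0])
print("pivot",pv,"grip",g,"r",np.hypot(*(g-pv)),"lever",(np.arctan2(*(g-pv)[::-1])%(2*np.pi))-np.deg2rad(135))
w2=np.load("w2.npz")["img"]
c=np.vstack([cv2.resize(x[185:245,180:360],(780,260),interpolation=cv2.INTER_CUBIC) for x in(w2,im)]);cv2.imwrite("pics/cmp.png",c)
```

```text
pivot [-41.60951649 -54.73972681] grip [ -86.13648078 -105.54503549] r 67.55612435796507 lever 1.6365588530984994
```

View pics/cmp.png

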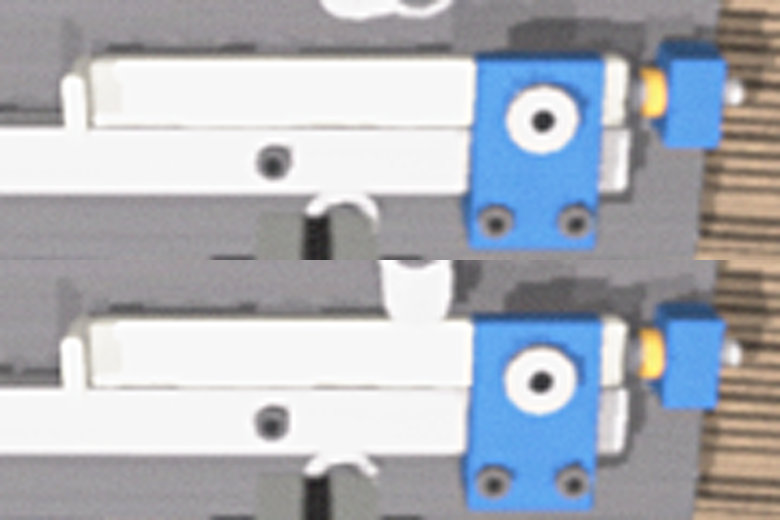

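The bar hasn't moved since it was seated. The lever reads about 1.63 rad, its end, and the cam bears on the bar's edge. Handing in.

```bash
python3 -c "
from workcell import manip
print(manip.job_done())"
```

```text
the job is handed in; nothing more can be done
None
```

The bar is seated and clamped, and I handed the job in at about 32 s of the 61 s allowed; no verdict was reported. I pushed the bar flat to the fence, slid it by its foot under the bush to the end stop, and swung the red lever round to its end.

**Last checks:**
- **Stop:** a second, firmer push on the foot (7 N) ended within 0.5 mm of the first one, so the bar is hard against the stop. The image put the tip at jig y about +0.3 to +1 mm and the foot at about −141 mm.
- **Fence:** a repeat side push stopped at the same place as the first (within 0.3 mm), and the wrist image shows no gap along the fence. Between the wrist images before and after clamping, the bar did not visibly move.
- **Lever:** it measured about 1.64 rad, against an end of 1.62, which is within measuring error. The force rose steeply there, and the image shows the cam nose on the bar's edge.
- **Other items:** the chuck and wrench look undisturbed in the last wrist image. The fitting was outside that view; it was last seen in place before the lever was swung, and the arm did not go near it afterwards.

**Less certain:** my fit of the jig's position had errors of up to 3 mm, and its x reads about 1.3 mm off. The cam's force on the bar could not be measured directly.

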